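# Seat a cylinder head in the set-up fixture

## Robot

A 6-joint arm with a two-finger parallel gripper is mounted at the origin on the work surface. World frame = base frame: x ahead of the robot, y to its left, z up, the work surface at z = 0. Lengths are in m, angles in rad, forces in N, time in s.
With the tool pointing down it reaches from about 0.3 to 0.775 m from the base axis. Payload 14.6 kg.
Tool frame: the origin (TCP) lies at the centre of the arm's flange, where the gripper is bolted on; the fingertips stand 199 mm ahead of it and the grasp point (between the pads) lies 180 mm ahead of it; z points along the fingers, y is the direction in which the jaws open and shut (so a half turn about z gives the same grasp; the last joint's range is limited). The gripper opens to 94 mm and grips with 3 to 60 N. Pads are 16 mm wide; open, the fingers measure 119 mm over their backs; the gripper's body (75 mm by 177 mm) begins 78 mm behind the grasp point.
Start: joints at [1.146, 0.3, 1.521, -0, 1.321, -0.067], TCP at [0.193, 0.515, 0.405] pointing down, gripper open.
Joint ranges: [-3.03, 3.03], [-0.79, 2.21], [0.23, 2.52], [-1.04, 4.18], [0, 3.07], [-2.55, 2.55]. Speed limits (rad/s): [2.22, 2.22, 2.57, 3.14, 3.14, 3.14].

## Interface

Orientations are given as [roll, pitch, yaw] about the fixed x, y, z axes, in that order (R = Rz(yaw) Ry(pitch) Rx(roll)).
In Python, from cell import sensors, cams, robot, outline_of gives the robot as it stands.
- The arm moves only by the tool servo_tool, never from a script. Its argument "deltas" is a list of rows, each a list of 6 numbers: the shift along the tool's x, y, z in mm, then the turn, a rotation vector about the tool's x, y, z in rad. A call has 1 to 5 rows; each row shifts and turns the commanded pose from where the row before left it, along the tool's axes as they then stand; what a row does not reach is not made up. A row lasts 1/10 s, in which the tool goes at most 50 mm and 8.59 degrees, less where a joint would pass 70% of its speed; a pose out of reach is approached as far as the arm can. A call is refused whole if a number of a shift passes 50 or a number of a turn 0.15, either way. A call with a gripper value outside its range is refused whole. "claw" is the finger opening in mm, from 0 to 94, set as the call begins (left out, the last holds). The fingers move at their own pace and stop on an object; "newtons" is the grip in N (left out, the last holds). Time passes only in rows, so rows that do not move let the fingers close. It gives the time, the measured TCP pose, the force and the opening at its end, in the units of the state.
- sensors.get_state(): the state, without advancing time (a new reading comes with each control period).
- cams.grab_frame(name): name is "scene" or "side" or "wrist"; returns the picture (400x640x3 uint8, blue, green, red); there is no depth.
- cams.camera_params(name): a dict with "fovy" (degrees; the focal length in pixels is half the picture's height over the tangent of half this angle, whatever the lens; pixels are square), "cx", "cy" (the principal point, pixels), "dist" ([k1, k2, p1, p2, k3] as OpenCV has them; the pictures are not rectified), "R" (3x3) and "t" (3): a world point X has camera coordinates R X + t; the wrist camera has in their place "mount" (4x4, takes a point from camera to tool coordinates, whose origin is the TCP and whose axes are the flange's). Camera axes: x right, y down, z forward; pixel columns grow to the right and rows downward; lengths in m; the calibration is good to about 2 mm. A picture is of the moment at which its call begins: read the wrist's pose just before it. camera_params takes no time and is no camera call.
- robot.hand_in(): hands the job in, once; it reports no verdict.
Trained networks look in the newest picture that a camera, given by its name, has taken for a name from the list of things; names that differ only in an ending like _2 or _b are one class to them, and where a whole thing is asked for, a point or a joint stands for the part that bears it (a point fixed in the world has none). Each returns a list of dicts, best first, with "conf" (0 to 1); they miss things now and then, are a little off and sometimes report something else, mostly with a low value. They report only what shows in the picture. A call takes as long as a camera call. They do not tell look-alikes from the thing itself.
- outline_of(camera, name): "mask" (400x640 bool, what is visible of it) and "rect" ([left, top, width, height] in pixels, round what is visible of it).
The state is a dict: "clock": time; "joints": joint angles; "dq": joint speeds; "joint_efforts": joint torques, N m; "tcp_pos": TCP position; "orientation": TCP orientation; "force": force on the tool from outside, world axes, zero at the start; "moment": the same for the moment, N m; "gripper_width": finger opening in m.
Only numpy, scipy, OpenCV 4.12 (cv2) and the standard library are available. Lean on these libraries where they do the work, as an engineer would, in place of code of your own. Each camera call takes 0.05 s, during which the arm holds its last target.

## Task

Using only pushes of the fingers, slide the square finned cylinder head along the bench until its rear side lies flush against the back rail of the steel set-up fixture, and push the fixture's sliding jaw along until the head sits snugly between the jaw and the fixed end stop, touching all three. Never lift or tip the head or pinch the jaw between the fingers, and leave all the other parts on the bench where they are; finish with the hand clear.

Things in the scene. Friction and masses are not known exactly. Their poses are not given: they have to be found in the camera images.
- fixture: Steel set-up fixture fixed to the bench, which is also its floor. Origin at bench level, middle of the front face (towards the robot) of the back rail; x points square into the rail, away from the robot, y along it to the left. Rail: 340 mm long, 22 mm thick, 30 mm high, front face at x = 0. The end stop is at its right end, the sliding jaw to the left.
- stop_face (a point): Centre of the inner (left) face of the fixed end stop, at fixture x = -35, y = -140, z = 15 mm. The end stop is a steel bar 20 mm thick and 30 mm high that stands out 70 mm from the rail towards the robot.
- head: The work: a square aluminium cylinder head with horizontal cooling fins and a plug hole on top, flat sides 92 x 92 mm, 52 mm high (56 over the plug seat), 0.5 to 1 kg, loose on the bench. Origin at the centre of its underside; x and y square to its sides, within 0.4 rad of the fixture's at the start. Seated, its origin is at x = -46, y = -94 mm of the fixture.
- jaw (a joint): Travel in m of the sliding jaw along the rail towards the end stop (fixture -y); 0 = fully back, limit 0.205. The jaw's inner face is at fixture y = 130 mm minus the travel, so it touches a seated head at 0.178. It slides against about 3 N of friction, stays where it is left and pushes the head ahead of it.
- push_face (a point): Centre of the jaw arm's outer (left) face, where it is pushed: 37 mm in front of the rail, 22 mm above the bench, at fixture y = 156 mm minus the travel. The arm stands out 73 mm from the rail, is 26 mm thick, top at 43 mm. Its saddle over the rail, 46 mm high, reaches 19 mm farther left than this face, from 11 mm in front of the rail's face to 34 mm behind it.
- piston_a: Bystander, not to be moved: an aluminium piston standing on its skirt, 64 mm diameter, 55 mm high. Origin at the centre of its underside.
- piston_b: Bystander, not to be moved: a smaller aluminium piston standing on its skirt, 52 mm diameter, 48 mm high. Origin at the centre of its underside.
- conrod: Bystander, not to be moved: a dark steel connecting rod lying flat, 150 mm long along its y, 52 mm wide, 16 mm thick. Origin at the centre of its underside.
- gudgeon: Bystander, not to be moved: a steel gudgeon pin (tube) standing on end, 18 mm diameter, 52 mm high. Origin at the centre of its underside.
- spanner: Bystander, not to be moved: a steel spanner lying flat along its x, 160 mm long. Origin at its middle, on the bench.
- tin: Bystander, not to be moved: a low round steel tin, 68 mm diameter, 48 mm high. Origin at the centre of its underside.
- barrel: Bystander, not to be moved: a round finned cylinder barrel standing upright, 92 mm diameter, 85 mm high. Origin at the centre of its underside.
There are look-alikes about, which are no part of the job. Leave any turquoise or yellow look-alike of the head alone.

How it is judged:
At the end, for the whole second after the job is handed in: The head stands flat and still on the bench, its rear side within 3.5 mm of the back rail and its right side within 3.5 mm of the end stop, square to them within 0.05 rad, and the jaw has been slid to a travel of at least 173.5 mm (within about 4 mm of the place where it touches a seated head) (x of head in the frame of fixture between -0.0495 and -0.043 m and y of head in the frame of fixture between -0.097 and -0.0905 m and angle between the x axis of head and the x axis of fixture, either way round below 0.05 rad and value of joint jaw above 0.1735 m and height (world z) of head below 0.004 m and angle between head's own z axis and vertical below 0.04 rad and linear speed of head below 0.01 m/s).
It fails at once if the head is lifted more than 10 mm or tipped more than 0.2 rad (height (world z) of head above 0.01 m or angle between head's own z axis and vertical above 0.2 rad).
It fails at once if the jaw's arm is pinched between the fingers (contact force between the fingers and jaw_c3 above 1 N and contact force between the fingers and jaw_c4 above 1 N).
It fails at once if another part on the bench is moved by more than 20 mm (distance of any of piston_a, piston_b, conrod, gudgeon, spanner, tin, barrel from where it was at the start of the episode above 0.02 m).
It also fails if it takes over 51 s, if anything falls off the work surface, if the arm or the gripper's body presses on something with over 40 N, if the wrist force passes 120 N, or if a joint passes its speed limit or range.

## Working session

There is one attempt and no reset: what is moved stays moved. The work goes in short steps, Python scripts to look and compute and a tool call to move; the robot and the scene stay as the last step left them, time stands still between calls to the robot, and variables do not carry over. Pictures are saved under pics/ and viewed, and the job is handed in when it is done.

Besides the shell and the picture viewer there is one more tool, called after "Call:" by a JSON object that holds its "api" and its "payload". servo_tool: Moves the arm, as the interface text tells. Its arguments: {"type":"object","properties":{"deltas":{"type":"array"},"claw":{"type":"number"},"newtons":{"type":"number"}},"required":["deltas"]}

```bash
ls; mkdir -p pics
python3 - <<'E'
from cell import sensors, cams, robot, outline_of
import cv2
s=sensors.get_state(); print(s)
for n in ["scene","side","wrist"]:
    im=cams.grab_frame(n); cv2.imwrite(f"pics/{n}0.png",im); print(n,cams.camera_params(n))
E
```

```text
pics
{'clock': 0.0, 'joints': array([ 1.14638115e+00,  3.00438316e-01,  1.52158643e+00, -3.29309533e-05,
        1.32069410e+00, -6.65986039e-02]), 'dq': array([-0.00076406,  0.00276583, -0.00127537,  0.00034725, -0.00138514,
       -0.00162669]), 'joint_efforts': array([-1.59071191e-03, -5.31804907e+01, -3.52754045e+01,  7.08976854e-02,
        2.42051360e-02, -5.25964424e-05]), 'tcp_pos': array([0.19261428, 0.51512733, 0.40410192]), 'orientation': array([-3.14046683e+00, -4.31210655e-05,  2.78378423e+00]), 'force': array([ 0.11211571, -0.33644748, -0.28629098]), 'moment': array([-0.05039382,  0.01158715, -0.01049463]), 'gripper_width': 0.09402795530917431}
scene {'fovy': 52.982838789459734, 'cx': 321.11830851866927, 'cy': 197.32890290846012, 'dist': array([-0.04328338,  0.        ,  0.        ,  0.        ,  0.        ]), 'R': array([[-0.49084798,  0.87113637, -0.01377258],
       [ 0.73486805,  0.40547148, -0.54365598],
       [-0.4680141 , -0.27697347, -0.83919515]]), 't': array([ 0.21551041, -0.39084765,  1.30494905])}
side {'fovy': 46.513726297548104, 'cx': 319.60551826371585, 'cy': 196.49303106306547, 'dist': array([0.03607579, 0.        , 0.        , 0.        , 0.        ]), 'R': array([[ 0.75593481, -0.6544674 , -0.01532929],
       [-0.45513282, -0.5085764 , -0.73089271],
       [ 0.47054934,  0.55948411, -0.6823202 ]]), 't': array([-0.3614438 ,  0.28267093,  0.94240732])}
wrist {'fovy': 63.398318373116126, 'cx': 314.87042909489315, 'cy': 198.93952344164322, 'dist': array([-0.06538825,  0.        ,  0.        ,  0.        ,  0.        ]), 'mount': array([[ 3.81055197e-04, -9.73621935e-01, -2.28167005e-01,
         6.49138587e-02],
       [ 9.99998743e-01,  7.22156636e-04, -1.41147851e-03,
        -7.77030492e-04],
       [ 1.53901875e-03, -2.28166181e-01,  9.73620987e-01,
         1.98493746e-02],
       [ 0.00000000e+00,  0.00000000e+00,  0.00000000e+00,
         1.00000000e+00]])}
```

View pics/scene0.png

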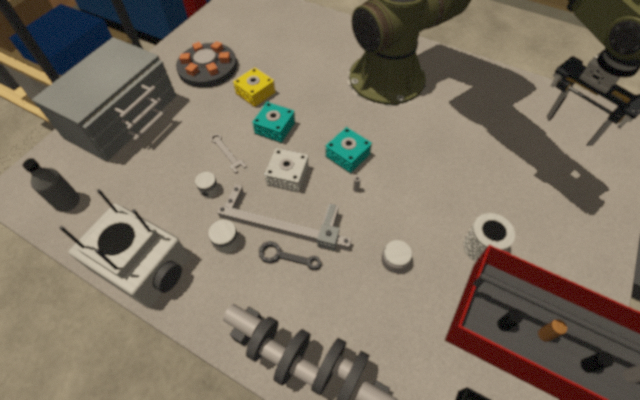

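View pics/side0.png

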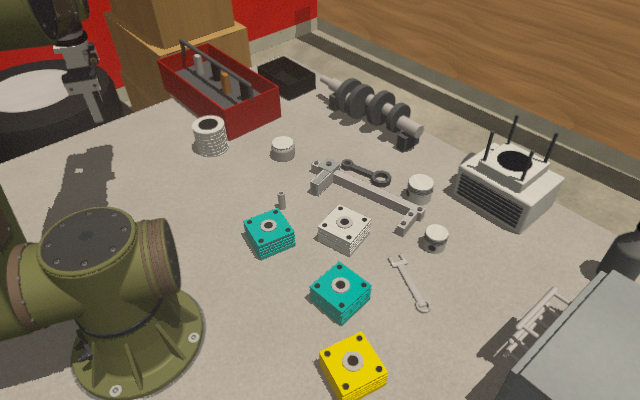

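View pics/wrist0.png

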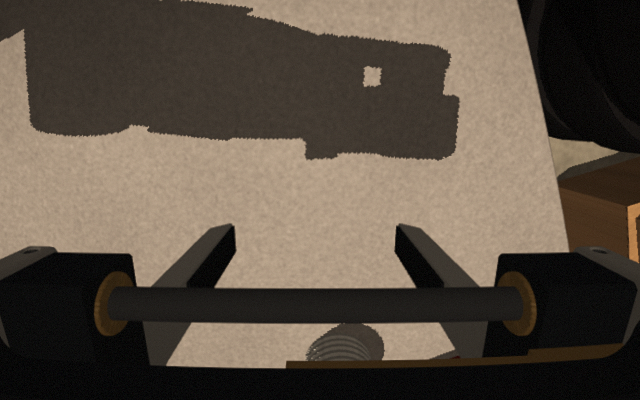

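```bash
cat > h.py <<'E'
import numpy as np, cv2
from cell import sensors, cams, robot, outline_of
def K(p,h=400):
    f=h/2/np.tan(np.radians(p['fovy'])/2); return np.array([[f,0,p['cx']],[0,f,p['cy']],[0,0,1]])
def proj(name,X):
    p=cams.camera_params(name)
    return cv2.projectPoints(np.array(X,float).reshape(-1,3),cv2.Rodrigues(p['R'])[0],p['t'],K(p),p['dist'])[0].reshape(-1,2)
def unproj(name,uv,z):
    p=cams.camera_params(name)
    n=cv2.undistortPoints(np.array(uv,float).reshape(-1,1,2),K(p),p['dist']).reshape(-1,2)
    c=-p['R'].T@p['t']; d=np.c_[n,np.ones(len(n))]@p['R']
    return c+d*((z-c[2])/d[:,2])[:,None]
def T(x,y,a,P):
    P=np.array(P,float).reshape(-1,3); c,s=np.cos(a),np.sin(a)
    return np.c_[x+c*P[:,0]-s*P[:,1],y+s*P[:,0]+c*P[:,1],P[:,2]]
E
python3 - <<'E'
from h import *
import pickle
out={}
for cam in ["scene","side"]:
    im=cv2.imread(f"pics/{cam}0.png")
    for n in ["head","fixture","jaw","gudgeon","piston_a","conrod","spanner","tin","barrel"]:
        r=outline_of(cam,n)
        out[cam,n]=r
        for d in r[:3]:
            ys,xs=np.nonzero(d['mask']); c=(xs.mean(),ys.mean())
            print(cam,n,round(d['conf'],2),d['rect'],np.round(c,1),np.round(unproj(cam,[c],.025)[0,:2],3))
pickle.dump(out,open("o.pkl","wb"))
s=cv2.imread("pics/scene0.png")[130:280,190:390]; cv2.imwrite("pics/sc_z.png",cv2.resize(s,None,fx=4,fy=4,interpolation=cv2.INTER_CUBIC))
s=cv2.imread("pics/side0.png")[140:275,270:470]; cv2.imwrite("pics/si_z.png",cv2.resize(s,None,fx=4,fy=4,interpolation=cv2.INTER_CUBIC))
print(sensors.get_state()['clock'])
E
```

```text
scene head 0.89 [325.3, 127.0, 50.3, 46.3] [348.3 149.4] [0.35  0.036]
scene head 0.86 [231.4, 66.7, 43.9, 38.5] [254.4  86.2] [ 0.263 -0.34 ]
scene head 0.8 [252.9, 102.7, 40.9, 41.0] [273.7 121.9] [ 0.362 -0.202]
scene fixture 0.64 [464.2, 213.3, 48.8, 46.0] [488.1 234.4] [0.422 0.454]
scene fixture 0.63 [218.8, 187.8, 131.4, 65.5] [287.5 223.6] [0.631 0.013]
scene jaw 0.74 [317.9, 205.1, 22.9, 46.0] [328.8 228.8] [0.594 0.109]
scene piston_a 0.91 [196.7, 170.0, 23.9, 28.7] [206.9 184.2] [ 0.633 -0.235]
scene piston_a 0.71 [206.7, 222.3, 36.2, 34.1] [224. 236.] [ 0.735 -0.103]
scene conrod 0.76 [256.8, 240.8, 63.6, 32.4] [287.7 256.8] [0.706 0.061]
scene tin 0.65 [379.9, 240.1, 29.0, 30.9] [396.1 256.9] [0.583 0.282]
scene barrel 0.73 [463.3, 214.2, 52.4, 46.5] [488.4 234.7] [0.422 0.454]
side head 0.78 [309.0, 263.5, 59.8, 63.8] [339.8 293.1] [ 0.36  -0.202]
side head 0.66 [246.1, 212.1, 52.1, 48.3] [269.2 233.4] [0.35  0.034]
side head 0.65 [318.5, 328.7, 70.4, 71.3] [352.5 367.7] [ 0.266 -0.338]
side fixture 0.97 [310.8, 157.6, 115.4, 79.3] [364.1 192.1] [ 0.621 -0.013]
side jaw 0.62 [311.6, 162.4, 28.3, 36.0] [323.4 176.1] [0.584 0.106]
side jaw 0.51 [306.3, 159.5, 120.1, 78.9] [363.6 191.9] [ 0.62  -0.012]
side piston_a 0.87 [423.0, 226.1, 27.7, 26.2] [434.6 238.4] [ 0.63  -0.236]
side piston_a 0.8 [407.4, 173.5, 24.0, 33.7] [419.2 189.1] [ 0.736 -0.1  ]
side conrod 0.67 [342.1, 160.9, 48.4, 26.4] [368.1 173.2] [0.682 0.034]
side conrod 0.19 [386.2, 255.2, 43.9, 58.4] [409.1 281.5] [ 0.491 -0.279]
side spanner 0.66 [389.8, 254.7, 39.4, 56.1] [409.7 282.4] [ 0.491 -0.281]
side tin 0.95 [267.4, 134.5, 27.2, 26.4] [282.4 148.6] [0.576 0.278]
side tin 0.72 [408.5, 176.1, 24.9, 29.9] [419.5 189.3] [ 0.735 -0.101]
side tin 0.23 [389.1, 256.2, 37.7, 55.2] [408.8 281. ] [ 0.492 -0.277]
side barrel 0.58 [191.1, 116.5, 38.4, 40.3] [210.4 136.4] [0.452 0.47 ]
1.05
```

View pics/sc_z.png

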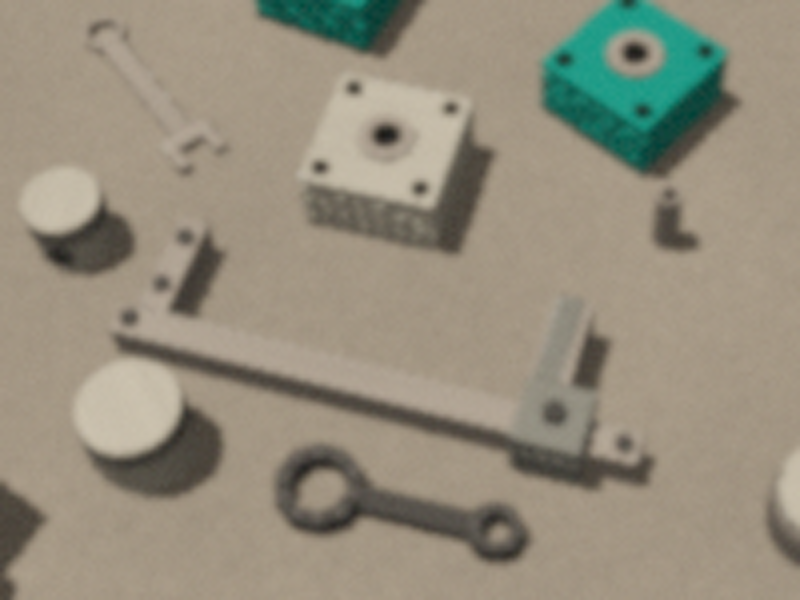

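View pics/si_z.png

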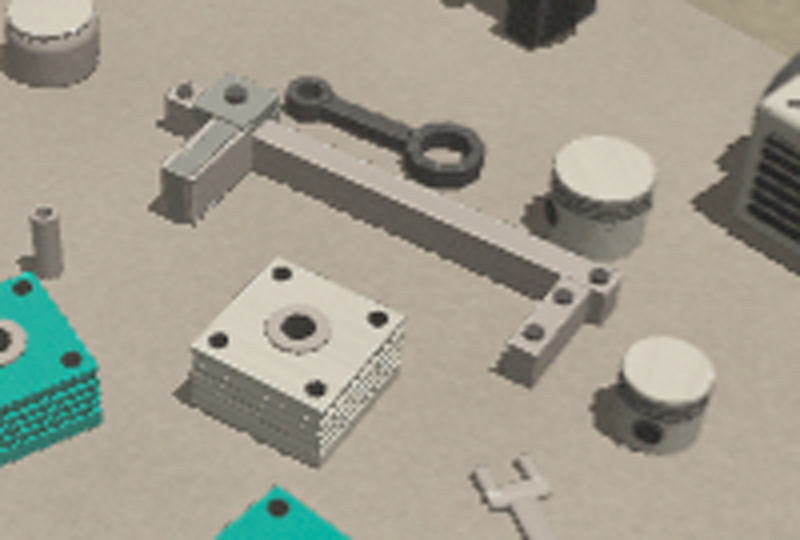

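```bash
cat > fit.py <<'E'
from h import *
from scipy.optimize import least_squares
def z2(cam,p): 
    p=np.array(p,float)/4
    return p+([190,130] if cam=="scene" else [270,140])
fx=[("side",(-70,-140,30),(512,340)),("side",(-70,-160,30),(538,353)),("side",(0,-140,30),(561,275)),("side",(0,170,30),(165,98)),
("scene",(-70,-160,30),(181,220)),("scene",(-70,-140,30),(209,228)),("scene",(0,-140,30),(172,312)),("scene",(22,-170,30),(112,335)),("scene",(22,170,30),(640,466)),("scene",(0,170,30),(650,440))]
def fit(pts,x0):
    def r(v):
        return np.concatenate([proj(c,T(*v,np.array(P)/1e3))[0]-z2(c,p) for c,P,p in pts])
    s=least_squares(r,x0,loss='soft_l1'); return s.x,r(s.x).reshape(-1,2)
F,res=fit(fx,[.63,0,0.2]); print("fix",F.round(4)); print(res.round(1).tolist())
hd=[("side",P,p) for P,p in zip([(46,46,52),(46,-46,52),(-46,-46,52),(-46,46,52)],[(280,260),(407,315),(318,411),(192,350)])]
hd+=[("scene",P,p) for P,p in zip([(-46,-46,52),(-46,46,52),(46,46,52),(46,-46,52)],[(345,74),(472,97),(438,209),(300,178)])]
H,res=fit(hd,[.5,-.05,0.2]); print("head",H.round(4)); print(res.round(1).tolist())
jw=[("side",(-73,130,43),(192,187)),("side",(-73,156,43),(163,172)),("scene",(-73,130,43),(560,294)),("scene",(-73,156,43),(590,301))]
def rj(v): return np.concatenate([proj(c,T(*F,np.array([P[0],P[1]-v[0]*1000,P[2]])/1e3))[0]-z2(c,p) for c,P,p in jw])
s=least_squares(rj,[0.]); print("jaw",s.x,rj(s.x).round(1))
c,sn=np.cos(F[2]),np.sin(F[2]); R=np.array([[c,-sn],[sn,c]])
print("head in fix",R.T@(H[:2]-F[:2]),H[2]-F[2])
q=s.x[0]
def box(x0,x1,y0,y1,z0,z1): return [(x,y,z) for z in(z0,z1) for x,y in((x0,y0),(x1,y0),(x1,y1),(x0,y1))]
for cam,(ox,oy) in(("scene",(190,130)),("side",(270,140))):
    im=cv2.imread(f"pics/{cam}0.png")[oy:oy+150,ox:ox+200]; im=cv2.resize(im,None,fx=4,fy=4,interpolation=cv2.INTER_CUBIC)
    for V,b,col in((F,box(0,22,-170,170,0,30),(0,0,255)),(F,box(-70,0,-160,-140,0,30),(0,255,0)),(F,box(-73,0,130-q*1e3,156-q*1e3,0,43),(255,0,0)),(H,box(-46,46,-46,46,0,52),(255,0,255))):
        p=((proj(cam,T(*V,np.array(b)/1e3))-[ox,oy]+.0)*4).astype(int)
        for i in range(4):
            for a,bb in((i,(i+1)%4),(i+4,(i+1)%4+4),(i,i+4)): cv2.line(im,tuple(map(int,p[a])),tuple(map(int,p[bb])),col,1)
    cv2.imwrite(f"pics/{cam}_ov.png",im)
for n,uv in (("spanner_scene",[(215.5+0,135.5),(243,170)]),): print(n,unproj("scene",uv,.005).round(3))
print("gudgeon base",unproj("scene",z2("scene",[(664,243)]),0),unproj("side",z2("side",[(50,272)]),0))
E
python3 fit.py
```

```text
fix [0.6319 0.0054 0.2314]
[[-1.6, -1.8], [-0.7, -1.5], [-0.1, -2.2], [-0.8, -2.5], [-0.2, -0.5], [-0.1, -0.8], [-1.4, 0.4], [-0.9, -0.9], [-0.5, -0.1], [-0.8, -1.6]]
head [ 0.4914 -0.0748  0.236 ]
[[-1.1, -2.3], [-0.5, -0.7], [0.6, -0.7], [-1.0, -2.4], [-0.7, -1.4], [0.1, -0.2], [-1.9, -1.0], [-1.3, -0.9]]
jaw [0.04028482] [ 0.3 -3.1 -0.5 -3.1 -2.5 -0.7  0.2 -0. ]
head in fix [-0.15511447 -0.04580837] 0.004615738555101223
spanner_scene [[ 0.474 -0.336  0.005]
 [ 0.538 -0.191  0.005]]
gudgeon base [[0.44697205 0.11077196 0.        ]] [[0.44018015 0.10320112 0.        ]]
```

View pics/scene_ov.png

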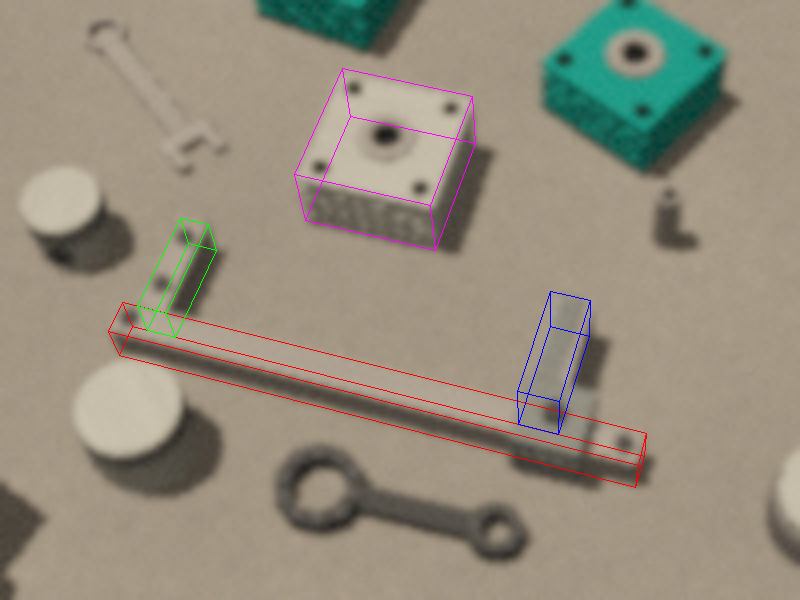

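View pics/side_ov.png

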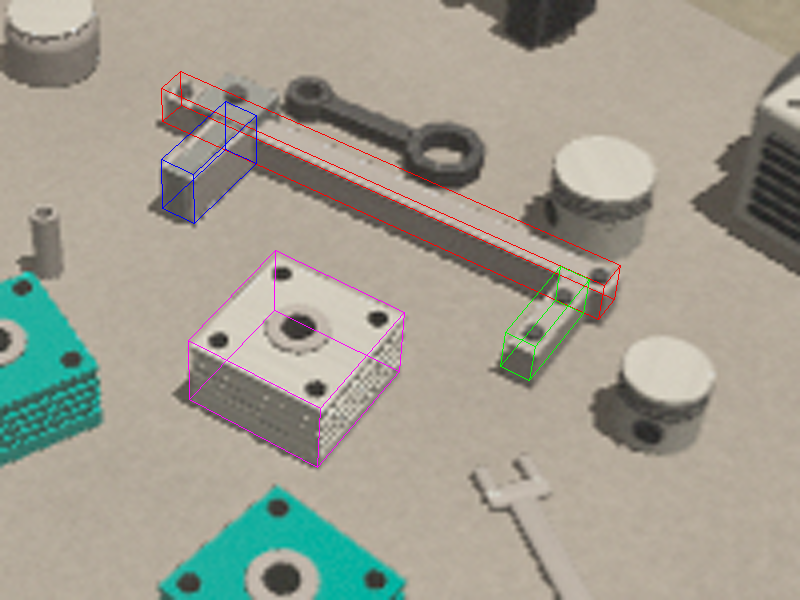

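```bash
cat > plan.py <<'E'
# prints tool-axis delta to a fixture-frame target: fx fy tipz (mm), tool yaw F+pi
import sys
from h import *
from scipy.spatial.transform import Rotation as Ro
F=np.array([.6319,.0054,.2314])
def cur():
    s=sensors.get_state(); R=Ro.from_euler('xyz',s['orientation']); return s,R,s['tcp_pos']
def fixpos(p):
    d=p[:2]-F[:2]; c,sn=np.cos(F[2]),np.sin(F[2]); return np.array([c*d[0]+sn*d[1],-sn*d[0]+c*d[1]])*1e3
if __name__=="__main__":
    s,R,p=cur(); 
    print("clock",s['clock'],"fix",fixpos(p).round(1),"tip z",round((p[2]-.199)*1e3,1),"F",s['force'].round(1))
    if len(sys.argv)>1:
        t=[float(a) for a in sys.argv[1:4]]
        W=T(*F,[t[0]/1e3,t[1]/1e3,t[2]/1e3+.199])[0]
        Rt=Ro.from_euler('xyz',[np.pi,0,F[2]+np.pi])
        print("delta tool mm",(R.inv().apply(W-p)*1e3).round(1),"in final axes",(Rt.inv().apply(W-p)*1e3).round(1),"rotvec",(R.inv()*Rt).as_rotvec().round(3))
E
python3 plan.py -225 -46 100
```

```text
clock 1.05 fix [-310.7  596.9] tip z 205.6 F [0.1 0.2 0.1]
delta tool mm [-428.5 -486.9  105.6] in final axes [ -85.7 -642.9  105.6] rotvec [ 0.     0.    -0.589]
```

Call:
{"api": "servo_tool", "payload": {"deltas": [[-20, -40, 0, 0, 0, -0.147], [-20, -40, 0, 0, 0, -0.147], [-10, -45, 0, 0, 0, -0.147], [-5, -45, 0, 0, 0, -0.147], [0, -48, 0, 0, 0, 0]], "claw": 40, "newtons": 60}}

```text
clock: 1.55
tcp_pos: [0.2347, 0.2904, 0.4047]
orientation: [3.141, 0.0, -2.91]
force: [0.9, 0.5, 0.6]
gripper_width: 0.0575
```

```bash
python3 plan.py -225 -46 100
```

```text
clock 1.55 fix [-321.3  368.5] tip z 205.7 F [0.9 0.5 0.6]
delta tool mm [ -96.  -414.5  105.6] in final axes [ -96.3 -414.5  105.7] rotvec [0.    0.    0.001]
```

Call:
{"api": "servo_tool", "payload": {"deltas": [[-10, -46, 0, 0, 0, 0], [-10, -46, 10, 0, 0, 0], [-10, -46, 12, 0, 0, 0], [-10, -46, 12, 0, 0, 0], [-10, -46, 12, 0, 0, 0]]}}

```text
clock: 2.05
tcp_pos: [0.3354, 0.077, 0.3587]
orientation: [-3.141, 0.001, -2.916]
force: [1.6, 0.7, 0.6]
gripper_width: 0.0399
```

Call:
{"api": "servo_tool", "payload": {"deltas": [[-10, -46, 12, 0, 0, 0], [-12, -46, 12, 0, 0, 0], [-12, -46, 12, 0, 0, 0], [-12, -46, 22, 0, 0, 0], [0, 0, 0, 0, 0, 0]]}}

```text
clock: 2.55
tcp_pos: [0.4212, -0.0916, 0.2991]
orientation: [3.14, -0.003, -2.92]
force: [-0.2, 0.5, 0.7]
gripper_width: 0.0401
```

```bash
python3 plan.py -222 -46 12; python3 -c "
from h import *
im=cams.grab_frame('wrist');cv2.imwrite('pics/w1.png',im)
im=cams.grab_frame('side');cv2.imwrite('pics/s1.png',im)"
```

```text
clock 2.55 fix [-227.4  -46.1] tip z 100.1 F [-0.2  0.5  0.7]
delta tool mm [-5.7  0.  88.1] in final axes [-5.4  0.1 88.1] rotvec [ 0.002 -0.003 -0.01 ]
```

View pics/w1.png

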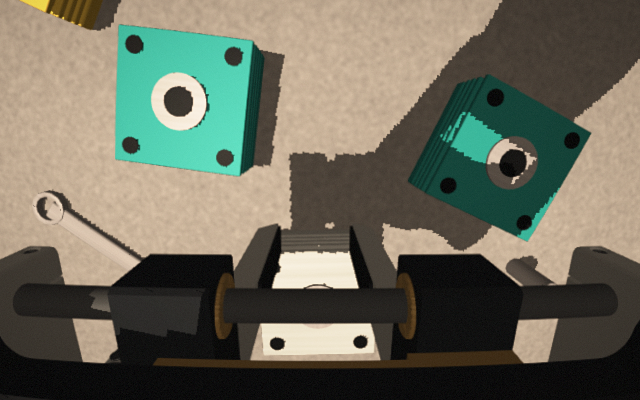

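View pics/s1.png

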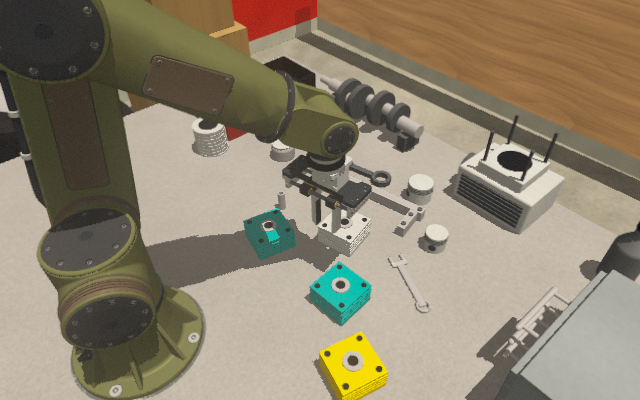

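```bash
cat >> h.py <<'E'
from scipy.spatial.transform import Rotation as Ro
def unwrist(uv,z,s=None):
    s=s or sensors.get_state(); p=cams.camera_params('wrist'); M=p['mount']
    n=cv2.undistortPoints(np.array(uv,float).reshape(-1,1,2),K(p),p['dist']).reshape(-1,2)
    W=Ro.from_euler('xyz',s['orientation']).as_matrix()
    c=W@M[:3,3]+s['tcp_pos']; d=np.c_[n,np.ones(len(n))]@M[:3,:3].T@W.T
    return c+d*((z-c[2])/d[:,2])[:,None]
E
python3 - <<'E'
from h import *; from plan import fixpos
im=cv2.imread('pics/w1.png')[215:275,250:390]; cv2.imwrite('pics/w1z.png',cv2.resize(im,None,fx=5,fy=5))
P=unwrist([(280,250),(352,250),(265,352),(372,352)],.052)
print([fixpos(p).round(1) for p in P])
E
```

```text
[array([-200.4,  -70.7]), array([-200.1,  -16.2]), array([-109.4,  -86.5]), array([-108.7,    2.6])]
```

View pics/w1z.png

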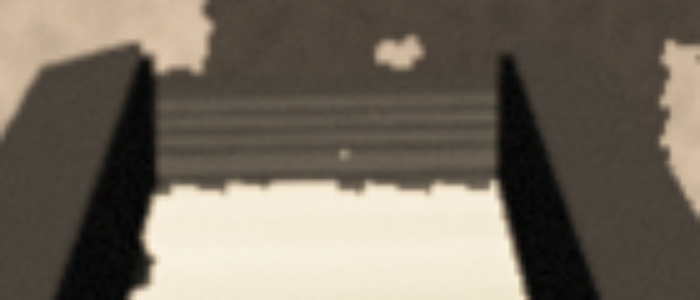

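Call:
{"api": "servo_tool", "payload": {"deltas": [[0, 2, 30, 0, 0, -0.01], [0, 2, 30, 0, 0, 0], [0, 0, 20, 0, 0, 0], [0, 0, 8, 0, 0, 0], [0, 0, 0, 0, 0, 0]]}}

```text
clock: 3.15
tcp_pos: [0.4192, -0.0835, 0.2139]
orientation: [3.141, -0.0, -2.905]
force: [-0.8, -0.1, -0.4]
gripper_width: 0.0403
```

```bash
python3 plan.py -210 -44 12
```

```text
clock 3.15 fix [-227.4  -37.8] tip z 14.9 F [-0.8 -0.1 -0.4]
delta tool mm [-17.4  -6.3   2.9] in final axes [-17.4  -6.2   2.9] rotvec [ 0.    -0.     0.006]
```

Call:
{"api": "servo_tool", "payload": {"deltas": [[-8, -4, 0, 0, 0, 0.006], [-6, -2, 0, 0, 0, 0], [-6, 0, 0, 0, 0, 0], [-6, 0, 0, 0, 0, 0], [-6, 0, 0, 0, 0, 0]]}}

```text
clock: 3.65
tcp_pos: [0.4519, -0.0828, 0.2143]
orientation: [3.141, -0.002, -2.912]
force: [-13.0, -3.1, 11.2]
gripper_width: 0.0403
```

Call:
{"api": "servo_tool", "payload": {"deltas": [[-8, 0, 0, 0, 0, 0], [-8, 0, 0, 0, 0, 0], [-8, 0, 0, 0, 0, 0], [-8, 0, 0, 0, 0, 0], [-8, 0, 0, 0, 0, 0]]}}

```text
clock: 4.15
tcp_pos: [0.491, -0.0737, 0.2143]
orientation: [3.141, -0.002, -2.912]
force: [-11.4, -2.3, 9.5]
gripper_width: 0.04
```

```bash
python3 plan.py -105 -44 14; python3 -c "
from h import *
im=cams.grab_frame('wrist');cv2.imwrite('pics/w2.png',im)
im=cams.grab_frame('side');cv2.imwrite('pics/s2.png',im)"
```

```text
clock 4.15 fix [-155.3  -44.7] tip z 15.3 F [-11.4  -2.3   9.5]
delta tool mm [-50.3   0.7   1.2] in final axes [-50.3   0.7   1.3] rotvec [ 0.    -0.002 -0.002]
```

View pics/w2.png

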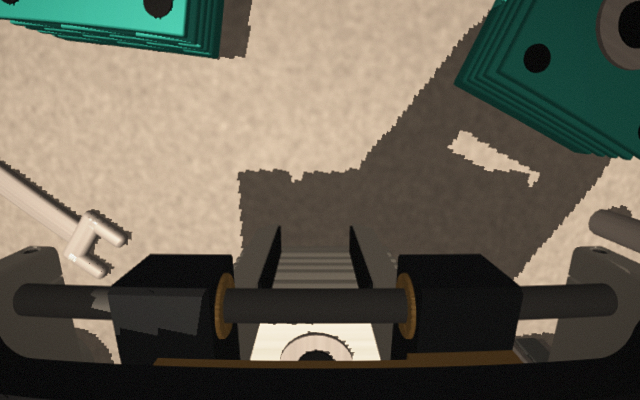

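View pics/s2.png

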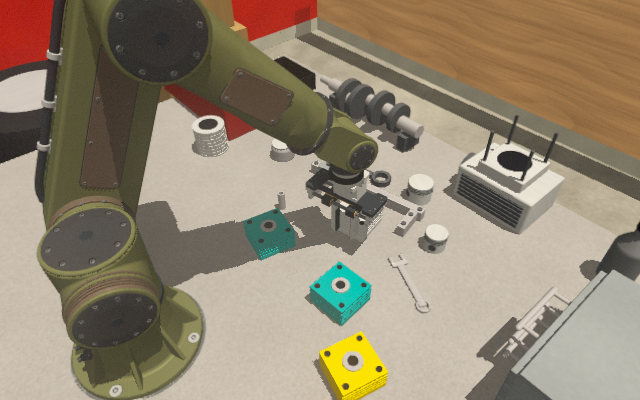

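Call:
{"api": "servo_tool", "payload": {"deltas": [[-9, 0, 0, 0, 0, 0], [-9, 0, 0, 0, 0, 0], [-9, 0, 0, 0, 0, 0], [-9, 0, 0, 0, 0, 0], [-5, 0, 0, 0, 0, 0]]}}

```text
clock: 4.75
tcp_pos: [0.5309, -0.0643, 0.214]
orientation: [3.141, -0.002, -2.912]
force: [-10.8, -2.3, 8.6]
gripper_width: 0.0397
```

Call:
{"api": "servo_tool", "payload": {"deltas": [[-3, 0, 0, 0, 0, 0], [-3, 0, 0, 0, 0, 0], [-2, 0, 0, 0, 0, 0], [-2, 0, 0, 0, 0, 0]]}}

```text
clock: 5.15
tcp_pos: [0.5402, -0.0621, 0.214]
orientation: [3.141, -0.002, -2.912]
force: [-10.1, -1.4, 6.3]
gripper_width: 0.0401
```

```bash
python3 plan.py -100 -44 14
```

```text
clock 5.15 fix [-104.7  -44.7] tip z 15.0 F [-10.1  -1.4   6.3]
delta tool mm [-4.7  0.7  1. ] in final axes [-4.7  0.7  1. ] rotvec [ 0.    -0.002 -0.002]
```

Call:
{"api": "servo_tool", "payload": {"deltas": [[-2, 0, 0, 0, 0, 0], [-2, 0, 0, 0, 0, 0]]}}

```text
clock: 5.35
tcp_pos: [0.5426, -0.0617, 0.214]
orientation: [3.14, -0.01, -2.912]
force: [-48.9, -11.8, 36.4]
gripper_width: 0.0397
```

Call:
{"api": "servo_tool", "payload": {"deltas": [[-1.5, 0, 0, 0, 0, 0]]}}

```text
clock: 5.45
tcp_pos: [0.5433, -0.0617, 0.214]
orientation: [3.139, -0.014, -2.912]
force: [-58.5, -13.9, 42.8]
gripper_width: 0.0398
```

Call:
{"api": "servo_tool", "payload": {"deltas": [[-1, 0, 0, 0, 0, 0]]}}

```text
clock: 5.55
tcp_pos: [0.5437, -0.0617, 0.2139]
orientation: [3.139, -0.016, -2.912]
force: [-64.8, -14.4, 47.2]
gripper_width: 0.0398
```

Call:
{"api": "servo_tool", "payload": {"deltas": [[-1, 0, 0, 0, 0, 0]]}}

```text
clock: 5.65
tcp_pos: [0.5441, -0.0616, 0.2139]
orientation: [3.139, -0.018, -2.912]
force: [-72.7, -16.8, 52.8]
gripper_width: 0.0397
```

Call:
{"api": "servo_tool", "payload": {"deltas": [[6, 0, 0, 0, 0, 0], [10, 0, 0, 0, 0, 0], [10, 0, -10, 0, 0, 0], [0, 0, -40, 0, 0, 0], [0, 0, -40, 0, 0, 0]]}}

```text
clock: 6.15
tcp_pos: [0.5221, -0.0662, 0.3046]
orientation: [3.141, -0.001, -2.912]
force: [0.6, -0.6, 1.2]
gripper_width: 0.0405
```

```bash
python3 plan.py -40 150 90;  python3 -c "
from h import *
im=cams.grab_frame('wrist');cv2.imwrite('pics/w3.png',im)
im=cams.grab_frame('scene');cv2.imwrite('pics/sc3.png',cv2.resize(im[130:280,190:390],None,fx=4,fy=4,interpolation=cv2.INTER_CUBIC))"
```

```text
clock 6.15 fix [-123.3  -44.5] tip z 105.6 F [ 0.6 -0.6  1.2]
delta tool mm [-83.  194.7  15.7] in final axes [-83.3 194.5  15.6] rotvec [ 0.    -0.001 -0.002]
```

View pics/w3.png

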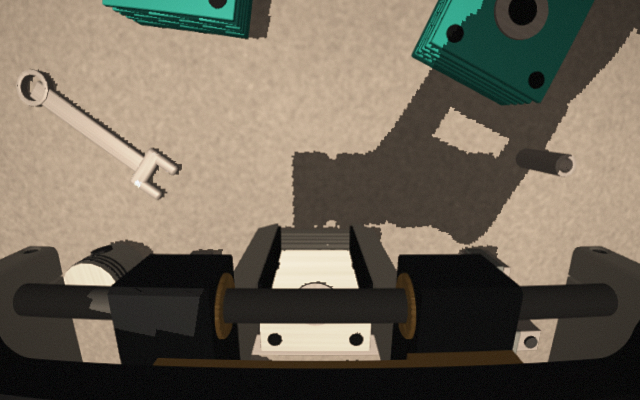

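View pics/sc3.png

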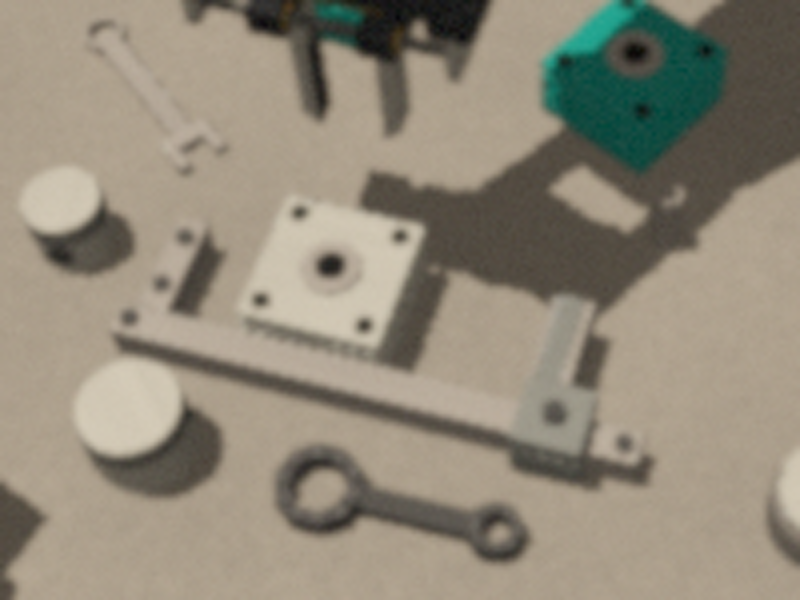

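Call:
{"api": "servo_tool", "payload": {"deltas": [[-16, 39, 0, 0, 0, 0], [-16, 39, 0, 0, 0, 0], [-17, 39, 0, 0, 0, 0], [-17, 39, 0, 0, 0, 0], [-17, 39, 8, 0, 0, 0]], "claw": 0, "newtons": 60}}

```text
clock: 6.75
tcp_pos: [0.5589, 0.1444, 0.296]
orientation: [3.142, 0.002, -2.912]
force: [1.0, -1.0, 0.4]
gripper_width: 0.0035
```

Call:
{"api": "servo_tool", "payload": {"deltas": [[0, 0, 30, 0, 0, 0], [0, 0, 20, 0, 0, 0]]}}

```text
clock: 6.95
tcp_pos: [0.5583, 0.1438, 0.2435]
orientation: [3.141, -0.001, -2.91]
force: [-1.0, -0.0, -0.8]
gripper_width: 0.0005
```

```bash
python3 plan.py -40 150 14;  python3 -c "
from h import *
im=cams.grab_frame('wrist');cv2.imwrite('pics/w4.png',im)
im=cams.grab_frame('side');cv2.imwrite('pics/s4.png',cv2.resize(im[120:275,250:450],None,fx=4,fy=4,interpolation=cv2.INTER_CUBIC)[:600])"
```

```text
clock 6.95 fix [-39.9 151.6] tip z 44.5 F [-1.  -0.  -0.8]
delta tool mm [ 0.1 -1.6 30.5] in final axes [ 0.1 -1.6 30.5] rotvec [ 0.    -0.001  0.001]
```

View pics/w4.png

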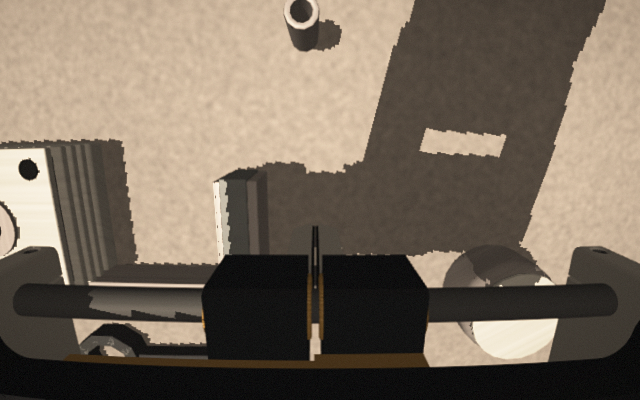

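View pics/s4.png

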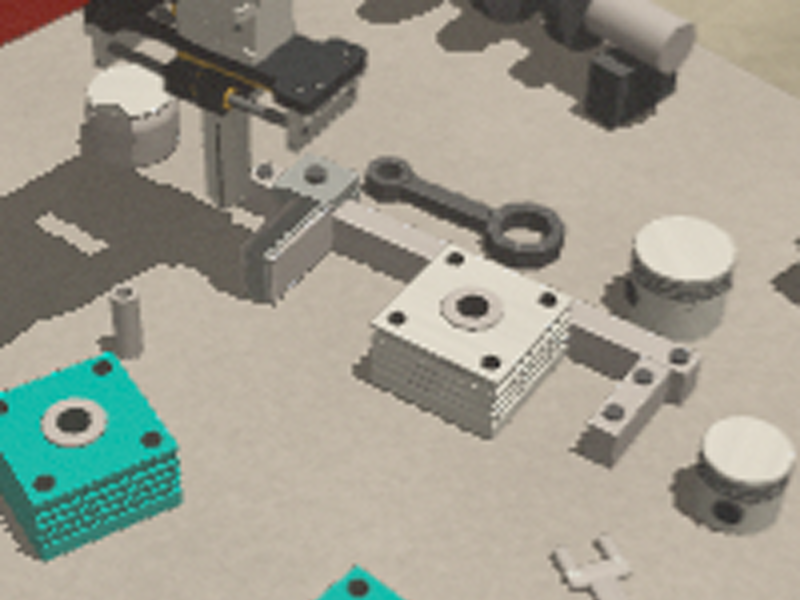

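Call:
{"api": "servo_tool", "payload": {"deltas": [[0, 0, 20, 0, 0, 0], [0, 0, 7, 0, 0, 0], [0, -8, 0, 0, 0, 0], [0, -8, 0, 0, 0, 0], [0, -4, 0, 0, 0, 0]]}}

```text
clock: 7.55
tcp_pos: [0.5638, 0.1221, 0.2197]
orientation: [3.142, 0.002, -2.913]
force: [-0.7, 3.9, 3.4]
gripper_width: 0.0007
```

Call:
{"api": "servo_tool", "payload": {"deltas": [[0, -6, 0, 0, 0, 0], [0, -8, 0, 0, 0, 0], [0, -8, 0, 0, 0, 0], [0, -8, 0, 0, 0, 0], [0, -8, 0, 0, 0, 0]]}}

```text
clock: 8.05
tcp_pos: [0.5722, 0.0854, 0.2188]
orientation: [3.142, 0.0, -2.912]
force: [0.4, 3.9, 2.7]
gripper_width: 0.0002
```

```bash
python3 plan.py -40 -9 17
```

```text
clock 8.05 fix [-39.7  91.6] tip z 19.8 F [0.4 3.9 2.7]
delta tool mm [ 1.000e-01 -1.006e+02  2.800e+00] in final axes [   0.3 -100.6    2.8] rotvec [ 0.     0.    -0.002]
```

Call:
{"api": "servo_tool", "payload": {"deltas": [[0, -9, 0, 0, 0, 0], [0, -9, 0, 0, 0, 0], [0, -9, 0, 0, 0, 0], [0, -9, 0, 0, 0, 0], [0, -8, 0, 0, 0, 0]]}}

```text
clock: 8.55
tcp_pos: [0.5822, 0.0424, 0.2186]
orientation: [3.142, -0.0, -2.912]
force: [0.4, 3.7, 2.6]
gripper_width: 0.0005
```

Call:
{"api": "servo_tool", "payload": {"deltas": [[0, -5, 0, 0, 0, 0], [0, -5, 0, 0, 0, 0], [0, -5, 0, 0, 0, 0], [0, -5, 0, 0, 0, 0], [0, -5, 0, 0, 0, 0]]}}

```text
clock: 9.05
tcp_pos: [0.5876, 0.0193, 0.2186]
orientation: [3.14, -0.001, -2.911]
force: [-2.5, 9.3, 4.6]
gripper_width: 0.0006
```

```bash
python3 plan.py -40 -9 17;  python3 -c "
from h import *
im=cams.grab_frame('side');cv2.imwrite('pics/s5.png',cv2.resize(im[120:275,250:450],None,fx=4,fy=4,interpolation=cv2.INTER_CUBIC)[:600])"
```

```text
clock 9.05 fix [-39.9  23.7] tip z 19.6 F [-2.5  9.3  4.6]
delta tool mm [  0.1 -32.7   2.6] in final axes [  0.1 -32.7   2.6] rotvec [ 0.001 -0.001 -0.001]
```

View pics/s5.png

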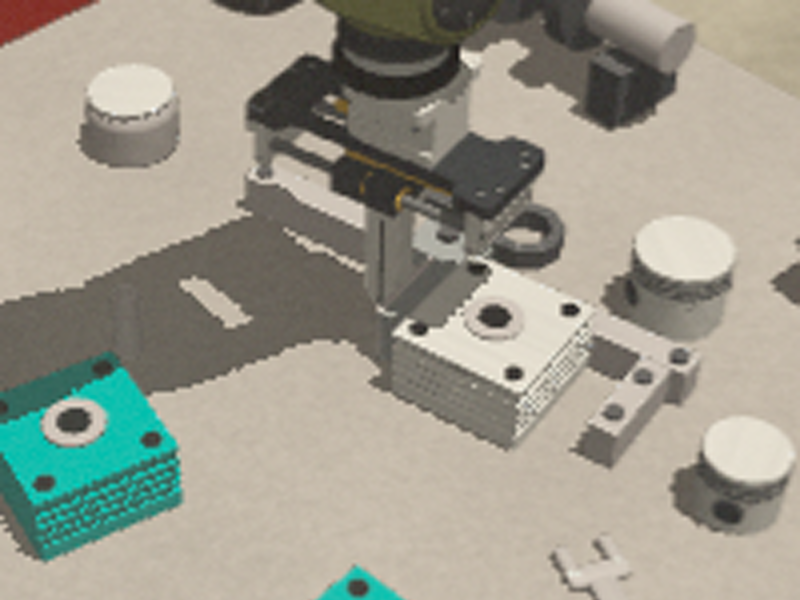

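Jaw is on the head, head sliding along the rail. Continue slower to the stop.

Call:
{"api": "servo_tool", "payload": {"deltas": [[0, -5, 0, 0, 0, 0], [0, -5, 0, 0, 0, 0], [0, -5, 0, 0, 0, 0], [0, -5, 0, 0, 0, 0], [0, -4, 0, 0, 0, 0]]}}

```text
clock: 9.6
tcp_pos: [0.5931, -0.0041, 0.2187]
orientation: [3.14, -0.001, -2.911]
force: [-3.2, 9.5, 4.7]
gripper_width: 0.0006
```

Call:
{"api": "servo_tool", "payload": {"deltas": [[0, -2, 0, 0, 0, 0], [0, -2, 0, 0, 0, 0]]}}

```text
clock: 9.8
tcp_pos: [0.594, -0.0078, 0.2186]
orientation: [3.14, -0.001, -2.911]
force: [-2.6, 10.0, 5.2]
gripper_width: 0.0001
```

Call:
{"api": "servo_tool", "payload": {"deltas": [[0, -1.5, 0, 0, 0, 0], [0, -1.5, 0, 0, 0, 0]]}}

```text
clock: 10.0
tcp_pos: [0.5946, -0.0107, 0.2186]
orientation: [3.14, -0.001, -2.911]
force: [-3.4, 8.9, 4.5]
gripper_width: 0.0003
```

```bash
python3 plan.py -40 -9 17;  python3 -c "
from h import *
im=cams.grab_frame('side');cv2.imwrite('pics/s6.png',cv2.resize(im[120:275,250:450],None,fx=4,fy=4,interpolation=cv2.INTER_CUBIC)[:600])"
```

```text
clock 10.0 fix [-40.   -7.1] tip z 19.6 F [-3.4  8.9  4.5]
delta tool mm [ 0.  -1.9  2.6] in final axes [ 0.  -1.9  2.6] rotvec [ 0.001 -0.001 -0.001]
```

View pics/s6.png

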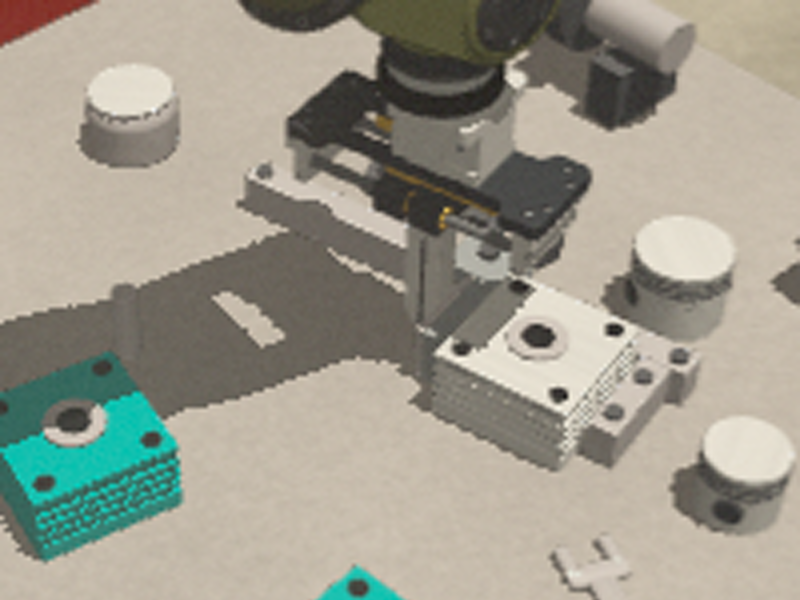

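Very nearly there; small steps until the force jumps.

Call:
{"api": "servo_tool", "payload": {"deltas": [[0, -1.5, 0, 0, 0, 0], [0, -1.5, 0, 0, 0, 0]]}}

```text
clock: 10.25
tcp_pos: [0.5953, -0.0136, 0.2186]
orientation: [3.14, -0.001, -2.911]
force: [-3.9, 9.5, 5.4]
gripper_width: 0.0004
```

Call:
{"api": "servo_tool", "payload": {"deltas": [[0, -1, 0, 0, 0, 0], [0, -1, 0, 0, 0, 0]]}}

```text
clock: 10.45
tcp_pos: [0.5957, -0.0149, 0.2187]
orientation: [3.139, -0.001, -2.911]
force: [-6.4, 22.3, 7.8]
gripper_width: 0.0005
```

Call:
{"api": "servo_tool", "payload": {"deltas": [[0, -1, 0, 0, 0, 0], [0, 0, 0, 0, 0, 0]]}}

```text
clock: 10.65
tcp_pos: [0.5958, -0.0151, 0.2187]
orientation: [3.137, -0.001, -2.911]
force: [-7.1, 23.7, 9.1]
gripper_width: 0.0004
```

Call:
{"api": "servo_tool", "payload": {"deltas": [[0, -1.5, 0, 0, 0, 0], [0, -1, 0, 0, 0, 0], [0, 0, 0, 0, 0, 0]]}}

```text
clock: 10.95
tcp_pos: [0.5961, -0.0158, 0.2187]
orientation: [3.134, -0.002, -2.91]
force: [-11.1, 39.6, 14.2]
gripper_width: 0.0003
```

Call:
{"api": "servo_tool", "payload": {"deltas": [[0, 4, 0, 0, 0, 0], [0, 10, 0, 0, 0, 0], [0, 5, -20, 0, 0, 0], [0, 0, -45, 0, 0, 0], [0, 0, -30, 0, 0, 0]]}}

```text
clock: 11.45
tcp_pos: [0.5924, -0.001, 0.3158]
orientation: [-3.141, 0.001, -2.912]
force: [0.5, 0.4, 0.3]
gripper_width: 0.0004
```

```bash
python3 plan.py -122 -94 100;  python3 -c "
from h import *
im=cams.grab_frame('wrist');cv2.imwrite('pics/w7.png',im)
im=cams.grab_frame('side');cv2.imwrite('pics/s7.png',cv2.resize(im[120:275,250:450],None,fx=4,fy=4,interpolation=cv2.INTER_CUBIC)[:600])
im=cams.grab_frame('scene');cv2.imwrite('pics/sc7.png',cv2.resize(im[130:280,190:390],None,fx=4,fy=4,interpolation=cv2.INTER_CUBIC))"
```

```text
clock 11.45 fix [-39.9   2.9] tip z 116.8 F [0.5 0.4 0.3]
delta tool mm [ 81.9 -97.   16.8] in final axes [ 82.1 -96.9  16.8] rotvec [-0.001  0.001 -0.002]
```

View pics/s7.png

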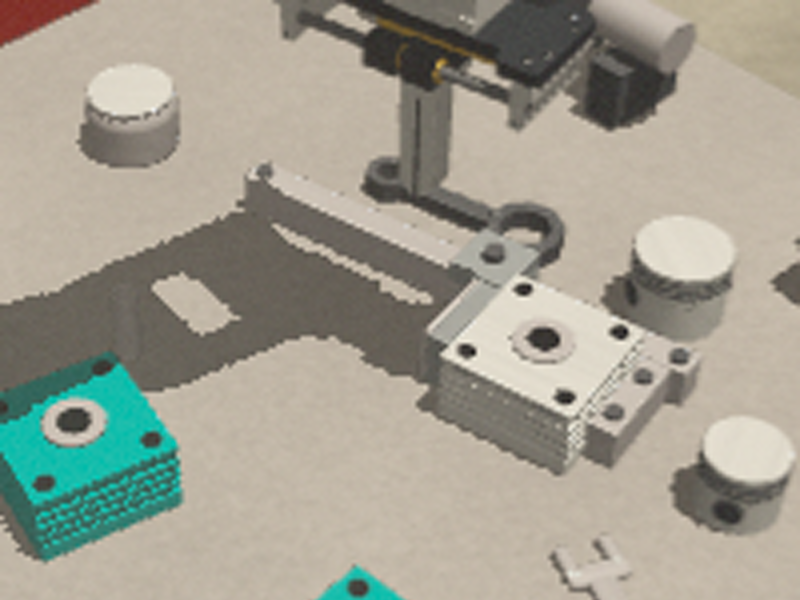

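View pics/sc7.png

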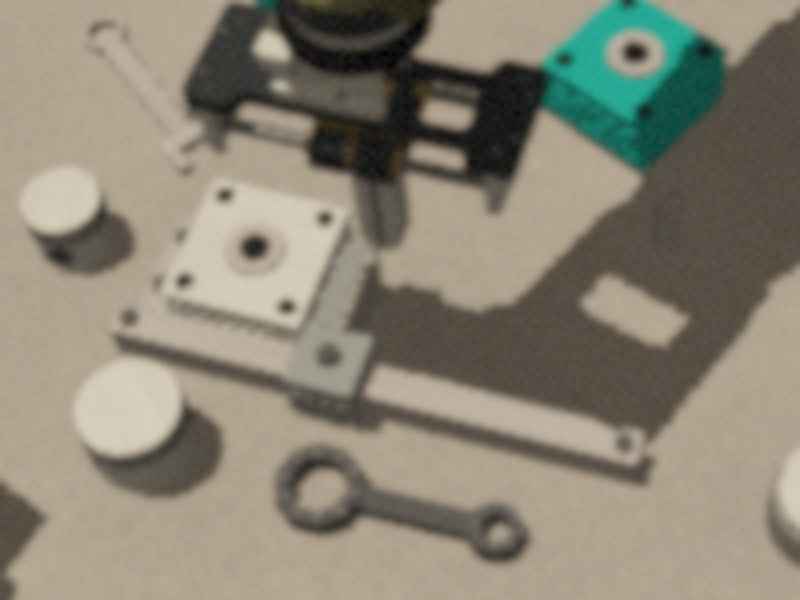

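View pics/w7.png

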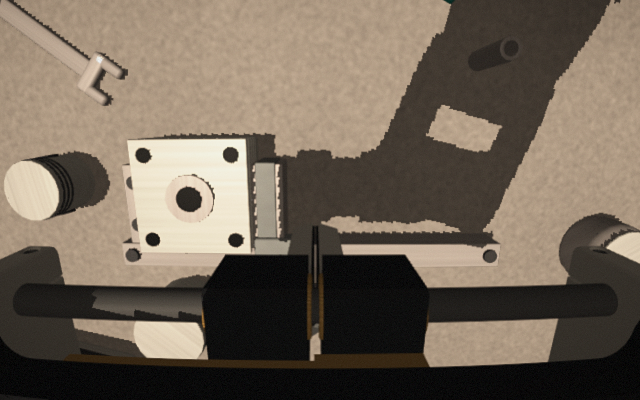

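Call:
{"api": "servo_tool", "payload": {"deltas": [[30, -33, 0, 0, 0, 0], [30, -33, 0, 0, 0, 0], [27, -31, 10, 0, 0, 0], [0, 0, 0, 0, 0, 0]], "claw": 40}}

```text
clock: 12.0
tcp_pos: [0.5277, -0.1185, 0.3012]
orientation: [3.14, -0.004, -2.916]
force: [0.5, 0.7, 0.6]
gripper_width: 0.0292
```

Call:
{"api": "servo_tool", "payload": {"deltas": [[0, 0, 30, 0, 0, 0], [0, 0, 30, 0, 0, 0], [0, 0, 20, 0, 0, 0], [0, 0, 8, 0, 0, 0], [0, 0, 0, 0, 0, 0]]}}

```text
clock: 12.5
tcp_pos: [0.5297, -0.1149, 0.2143]
orientation: [3.14, -0.002, -2.911]
force: [0.2, -0.5, -0.2]
gripper_width: 0.0398
```

```bash
python3 plan.py -101 -94 17
```

```text
clock 12.5 fix [-127.1  -93.7] tip z 15.3 F [ 0.2 -0.5 -0.2]
delta tool mm [-26.1  -0.3  -1.7] in final axes [-26.1  -0.3  -1.7] rotvec [ 0.001 -0.002 -0.001]
```

Call:
{"api": "servo_tool", "payload": {"deltas": [[-6, 0, 0, 0, 0, 0], [-6, 0, 0, 0, 0, 0], [-5, 0, 0, 0, 0, 0], [-3, 0, 0, 0, 0, 0], [-2, 0, 0, 0, 0, 0]]}}

```text
clock: 13.0
tcp_pos: [0.5516, -0.1102, 0.2159]
orientation: [-3.141, 0.0, -2.912]
force: [-0.5, 0.3, -0.7]
gripper_width: 0.0398
```

Call:
{"api": "servo_tool", "payload": {"deltas": [[-1.5, 0, 0, 0, 0, 0], [-1, 0, 0, 0, 0, 0]]}}

```text
clock: 13.2
tcp_pos: [0.5528, -0.1101, 0.2158]
orientation: [3.141, -0.005, -2.912]
force: [-24.8, -4.3, 18.7]
gripper_width: 0.0399
```

Call:
{"api": "servo_tool", "payload": {"deltas": [[-1, 0, 0, 0, 0, 0], [0, 0, 0, 0, 0, 0]]}}

```text
clock: 13.4
tcp_pos: [0.5532, -0.1101, 0.2158]
orientation: [3.14, -0.007, -2.912]
force: [-26.8, -4.3, 20.4]
gripper_width: 0.0402
```

Call:
{"api": "servo_tool", "payload": {"deltas": [[-1.5, 0, 0, 0, 0, 0], [0, 0, 0, 0, 0, 0]]}}

```text
clock: 13.6
tcp_pos: [0.5539, -0.1101, 0.2158]
orientation: [3.139, -0.011, -2.912]
force: [-39.1, -7.0, 28.6]
gripper_width: 0.0401
```

Call:
{"api": "servo_tool", "payload": {"deltas": [[5, 0, 0, 0, 0, 0], [12, 0, 0, 0, 0, 0], [8, 0, -15, 0, 0, 0], [0, 0, -45, 0, 0, 0], [0, 0, -45, 0, 0, 0]]}}

```text
clock: 14.1
tcp_pos: [0.5314, -0.1149, 0.3216]
orientation: [3.141, -0.002, -2.912]
force: [0.3, -0.1, 0.2]
gripper_width: 0.04
```

Call:
{"api": "servo_tool", "payload": {"deltas": [[35, 30, -20, 0, 0, 0], [40, 30, -20, 0, 0, 0], [20, 30, 0, 0, 0, 0], [0, 0, 0, 0, 0, 0]]}}

```text
clock: 14.5
tcp_pos: [0.4199, -0.0488, 0.36]
orientation: [-3.141, 0.001, -2.911]
force: [0.8, -0.9, -0.3]
gripper_width: 0.04
```

```bash
python3 plan.py;  python3 -c "
from h import *
im=cams.grab_frame('wrist');cv2.imwrite('pics/w8.png',im)
im=cams.grab_frame('side');cv2.imwrite('pics/s8.png',cv2.resize(im[120:275,250:450],None,fx=4,fy=4,interpolation=cv2.INTER_CUBIC)[:600])
im=cams.grab_frame('scene');cv2.imwrite('pics/sc8.png',cv2.resize(im[130:280,190:390],None,fx=4,fy=4,interpolation=cv2.INTER_CUBIC))"
```

```text
clock 14.5 fix [-218.7   -4.1] tip z 161.0 F [ 0.8 -0.9 -0.3]
```

View pics/s8.png

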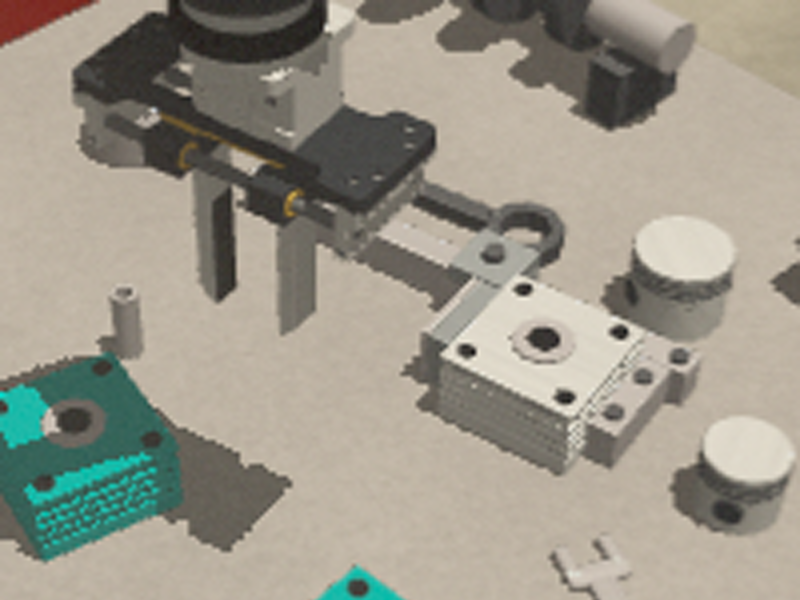

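View pics/sc8.png

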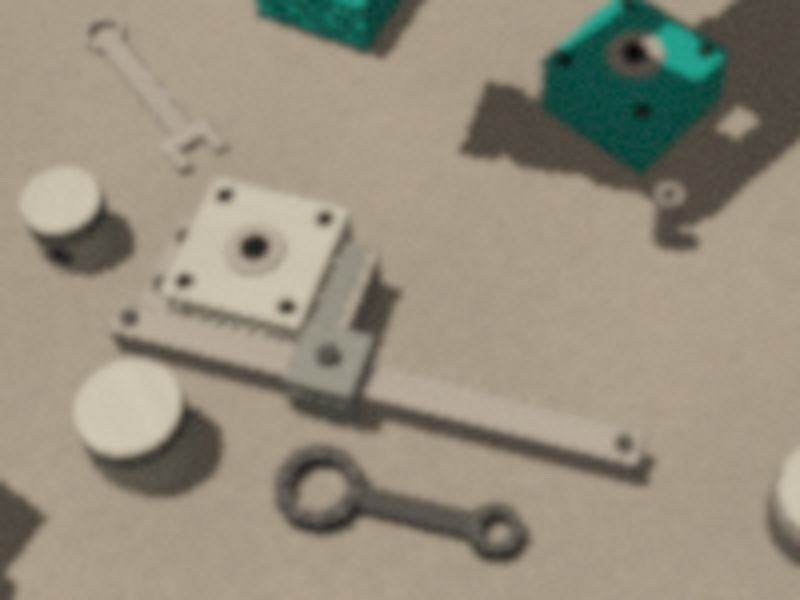

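View pics/w8.png

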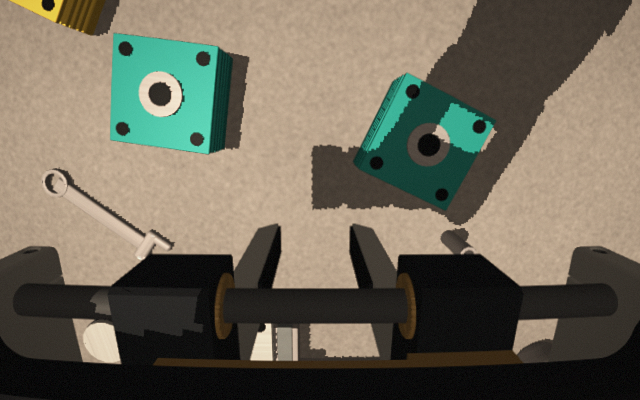

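```bash
cat > fit2.py <<'E'
import io,contextlib
with contextlib.redirect_stdout(io.StringIO()):
    from fit import *
off={"side":np.array([0,-80])}
# side crop here starts at (250,120): convert to (270,140) crop coords
sd=[(522,268),(649,327),(565,423),(434,362)]; sd=[(a-80,b-80) for a,b in sd]
pts=[("side",P,p) for P,p in zip([(46,46,52),(46,-46,52),(-46,-46,52),(-46,46,52)],sd)]
pts+=[("scene",P,p) for P,p in zip([(-46,-46,52),(-46,46,52),(46,46,52),(46,-46,52)],[(217,177),(350,206),(302,332),(163,298)])]
H,res=fit(pts,[.58,-.1,.23]); print(H,res.round(1).tolist()); print("in fix mm",(R.T@(H[:2]-F[:2])*1e3).round(1),round(H[2]-F[2],3))
E
python3 fit2.py
```

```text
[ 0.60581772 -0.09809715  0.22079574] [[-1.8, -0.3], [-1.3, -0.6], [0.8, -2.5], [0.5, -3.2], [0.0, -0.7], [0.1, 0.1], [-0.9, -1.6], [-0.9, -2.1]]
in fix mm [-49.1 -94.8] -0.011
```

Run:
```python
from h import *; from plan import fixpos
s=dict(tcp_pos=np.array([.5924,-.0010,.3158]),orientation=np.array([-3.141,.001,-2.912]))
im=cv2.imread('pics/w7.png')[125:275,110:310]; cv2.imwrite('pics/w7z.png',cv2.resize(im,None,fx=4,fy=4))
im=cv2.imread('pics/w7.png')[200:275,330:510]; cv2.imwrite('pics/w7y.png',cv2.resize(im,None,fx=4,fy=4))
```

```text
(no output)
```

View pics/w7z.png

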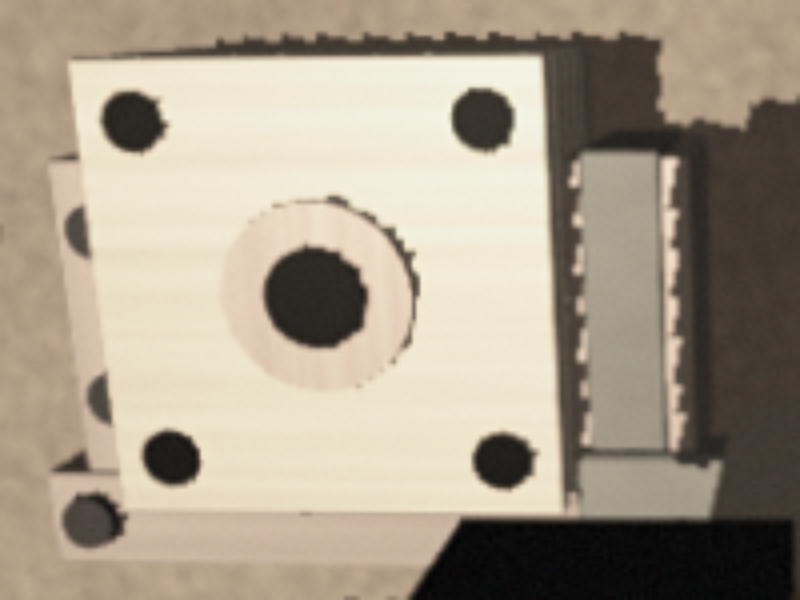

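View pics/w7y.png

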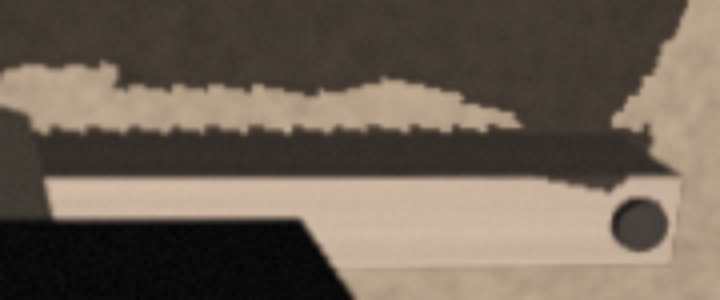

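Run:
```python
from h import *; from plan import fixpos
s=dict(tcp_pos=np.array([.5924,-.0010,.3158]),orientation=np.array([-3.141,.001,-2.912]))
f=lambda uv,z:[fixpos(p).round(1).tolist() for p in unwrist(uv,z,s)]
print("head",f([(127.5,139.5),(245.8,138.5),(251.2,253),(141.2,252)],.052))
print("rail front",f([(342.5,244.3),(500,244.3),(122.5,243)],.03),"rail end rear",f([(497.5,266.5)],.03))
print("stop tip outer",f([(122.5,164.5)],.03))
print("jaw",f([(255,163.2),(275,163.2),(256,238)],.043))
```

```text
head [[-94.8, -141.2], [-94.5, -50.1], [-3.3, -50.3], [-3.5, -141.8]]
rail front [[-2.3, 25.3], [-1.2, 166.5], [-2.7, -171.1]] rail end rear [[20.3, 167.3]]
stop tip outer [[-73.1, -161.1]]
jaw [[-74.9, -45.7], [-74.9, -29.9], [-12.9, -47.6]]
```

```bash
python3 -c "
from cell import robot; print(robot.hand_in())"
```

```text
the job is handed in; nothing more can be done
None
```

I handed the job in at about 14.7 s on the clock. By my last checks, the head is seated against the rail, the end stop and the jaw. `hand_in` gave no verdict.

**What I did:**
- With two open fingers, I pushed the grey head square onto the back rail.
- With the fingers closed, I slid the jaw until the head met the end stop. The push force rose from about 9 N to about 40 N there.
- I pressed the front of the head once more. It met solid resistance at about the same depth as the first time (within about 1 mm).
- I then withdrew the hand up and away.

**Last checks:**

| Check | Result |
|---|---|
| Wrist camera, head to rail | about 1 mm |
| Wrist camera, head to stop | about 1 mm |
| Wrist camera, squareness | within about 0.01 rad |
| Jaw travel, worked out from the arm's position | about 180 mm, give or take 3 (needs 173.5) |
| Other parts and look-alikes | look unmoved in the final pictures (judged by eye; barrel and tin not fully re-viewed) |

- **Disagreement:** a rougher fit from the scene and side cameras put the head at x = -49.1 mm and y = -94.8 mm. That x is near the -49.5 mm limit. I trusted the wrist view and the contact forces over it, because that fit is only good to about 3 mm.
- **Forces:** the wrist force peaked at about 90 N during the first press on the rail, below the 120 N limit.

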